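Prime the calibration pump until its indicator pin is fully out

TASK

Prime the green calibration pump: with your fingertips press its round plunger cap all the way down and let it spring all the way back up, again and again, until the indicator pin at the other end of the pump has popped fully out, with its whole red band and a sliver of bare steel below the band showing above the brass gland. Raise the pin only by pumping, never by touching it; do not lift, tip or shove the pump, and leave the other things on the counter alone. Finish with the plunger sprung back up.

Things in the scene. Friction and masses are not known exactly. Their poses are not given: they have to be found in the camera images.
- pump: Bench pump, 2.4 kg, loose on the counter, at any yaw within 2 rad: green base 170 x 90 x 20 mm (long side along its x), z up, origin at the centre of its underside. The steel barrel (46 mm across, top 92 mm up) with the plunger stands at x = -40 mm, y = 0 in its frame; the brass gland (22 mm across, top 60 mm up) with the indicator pin at x = +55 mm, y = 0.
- plunger_top (a point): Centre of the top of the plunger's cap: a black disc 40 mm across, 12 mm thick, yellow on top, on a rod in a coil spring. 130 mm above the counter when up, 20 mm lower fully pressed. Pressing takes about 4 to 6 N to start and about 12 N fully down; a push stopped at 5 or 6 N is only part of a stroke. It springs up by itself as the fingertip rises.
- plunger (a joint): How far the plunger is pressed, in m: 0 = up, 0.020 = fully down against its stop.
- pin (a joint): How far the indicator pin stands out, in m: starts at 0 to 0.007, fully out at 0.030 (red band clear and bare steel under it from 0.028). A ratchet lifts it in 3 mm teeth: a full stroke raises it about 6 mm, a shorter one less, under half almost nothing. It stays put as the plunger returns, which must come nearly all the way up. The last bit needs a full stroke; extra strokes do nothing more.
- pin_top (a point): Centre of the top end of the indicator pin, a steel pin 10 mm across with a red band 10 mm wide, from 19 to 29 mm below its top end, hidden in the gland at the start. 62 mm above the counter plus the pin's joint value, so 92 mm when fully out.
- indicator: The indicator pin itself (same pin as above). Not to be touched. Origin on its axis, 2 mm below its top end.
- sundial: Bystander: boxwood sundial compass 70 x 70 x 18 mm with a brass gnomon to 37 mm, origin at the centre of its underside.
- lens: Bystander: cracked convex lens in a brass rim, 72 mm across, 14 mm high, origin at the centre of its underside.
- tin_case: Bystander: dark lacquered tin travel case with a brass cam lock, 60 x 90 x 30 mm, origin at the centre of its underside.
- aneroid: Bystander: brass aneroid barometer lying face up, 88 mm across, 36 mm high, origin at the centre of its underside.
- screwdriver: Bystander: screwdriver lying on the counter, 125 mm long along its x.
- jar: Bystander: small closed jar 44 mm across, 58 mm high, origin at the centre of its underside.
Mind the look-alikes: they are no part of the job. Of the things that look like the pump, the middle-sized one is meant.

How it is judged:
By the outcome, as a careful person would: the job done as asked, in the order asked, and still so for the second after the job is handed in, with the robot touching nothing.
It also fails if it takes over 38 s, if anything falls off the work surface, if the arm or the gripper's body presses on something with over 40 N, if the wrist force passes 120 N, or if a joint passes its speed limit or range.

ROBOT

A 6-joint arm with a two-finger parallel gripper is mounted at the origin on the work surface. World frame = base frame: x ahead of the robot, y to its left, z up, the work surface at z = 0. Lengths are in mm, angles in degrees, forces in N, time in s.
With the tool pointing down it reaches from about 350 to 850 mm from the base axis. Payload 8.1 kg.
Tool frame: the origin (TCP) lies at the very end of the fingers, on their centre line; the grasp point (between the pads) lies 19 mm behind it; z points along the fingers, y is the line along which they close (so a half turn about z gives the same grasp; the last joint's range is limited). The gripper opens to 85 mm and grips with 20 to 120 N. Pads are 22 mm wide; open, the fingers measure 114 mm over their backs; the gripper's body (76 mm by 85 mm) begins 54 mm behind the grasp point. The pads swing forward as they close: fully open they stand 13 mm farther back than shut.
Start: joints at [-79.435, 7.471, 85.268, -0, 87.261, -4.893], TCP at [159.943, -578.294, 231.292] pointing down, gripper open.
Joint ranges: [-169.43, 169.43], [-51.17, 129.36], [1.28, 143.12], [-76.62, 256.62], [0, 156.53], [-152.29, 152.29]. Speed limits (degrees/s): [136.94, 136.94, 159.86, 180, 180, 180].

INTERFACE

Orientations are given as [roll, pitch, yaw] about the fixed x, y, z axes, in that order (R = Rz(yaw) Ry(pitch) Rx(roll)).
In Python, from bench import sense, eyes, job, models gives the robot as it stands. The module is installed in compiled form; this text tells all that it offers.
- The arm moves only by the tool apply_moves, never from a script. Its argument "rows" is a list of rows, each a list of 6 numbers: the shift along the tool's x, y, z in mm, then the turn, a rotation vector about the tool's x, y, z in rad. In form: [[dx, dy, dz, rx, ry, rz], ...]. A call has exactly 5 rows; each row shifts and turns the commanded pose from where the row before left it, along the tool's axes as they then stand; what a row does not reach is not made up. A row lasts 1/8 s, in which the tool goes at most 62.5 mm and 10.7 degrees, less where a joint would pass 70% of its speed; a pose out of reach is approached as far as the arm can. A call is refused whole if a number of a shift passes 62.5 or a number of a turn 0.188, either way. A call with a gripper value outside its range is refused whole. "fingers" is the finger opening in mm, from 0 to 85.4, set as the call begins (left out, the last holds). The fingers move at their own pace and stop on an object; "grip_force" is the grip in N (left out, the last holds). Time passes only in rows, so rows that do not move let the fingers close, or fill a call up. It gives the time, the measured TCP pose, the force, the opening and the grip force at its end, in the units of the state.
- sense(): the state, without advancing time (a new reading comes with each control period).
- eyes.snapshot(name): name is "side" or "top"; returns (picture, depth): 420x560x3 uint8, red, green, blue; 420x560 float32, mm along the optical axis (not along the pixel's ray), 0 where there is no reading.
- eyes.get_calibration(name): a dict with "intrinsics" (3x3 intrinsics, pixels), "R" (3x3) and "t" (3): a world point X has camera coordinates R X + t. Camera axes: x right, y down, z forward; pixel columns grow to the right and rows downward; lengths in mm; the calibration is good to about 2 mm. A picture is of the moment at which its call begins. get_calibration takes no time and is no camera call.
- job.hand_in(): hands the job in; it is judged then, once.
Trained networks look in the newest picture that a camera, given by its name, has taken for a name from the list of things; names that differ only in an ending like _2 or _b are one class to them, and where a whole thing is asked for, a point or a joint stands for the part that bears it (a point fixed in the world has none). Each returns a list of dicts, best first, with "confidence" (0 to 1); they miss things now and then, are a little off and sometimes report something else, mostly with a low value. They report only what shows in the picture. A call takes as long as a camera call. They do not tell look-alikes from the thing itself.
- models.boxes_of(name, camera): "xyz" ([x, y, z] in mm, in world coordinates, good to about 4 mm: the middle of the surface that is visible of it).
- models.cut_out(name, camera): "pixels" (420x560 bool, what is visible of it).
- models.place_of(name, camera): "xyz" ([x, y, z] in mm, in world coordinates, good to about 4 mm: a listed point, or the origin of a listed thing).
The state is a dict: "time": time; "joint_pos": joint angles; "qd": joint speeds; "joint_efforts": joint torques, N m; "tool_pos": TCP position; "tcp_rot": TCP orientation; "ft_force": force on the tool from outside, world axes, zero at the start; "wrist_torque": the same for the moment, N m; "finger_gap": finger opening in mm; "grip_force": force on a finger pad.
Only numpy, scipy, OpenCV 4.12 (cv2) and the standard library are available. Lean on these libraries where they do the work, as an engineer would, in place of code of your own. Each camera call takes 0.05 s, during which the arm holds its last target. There are 200 camera calls.

## Working session

There is one attempt and no reset: what is moved stays moved. The work goes in short steps, Python scripts to look and compute and a tool call to move; the robot and the scene stay as the last step left them, time stands still between calls to the robot, and variables do not carry over. Pictures are saved under pics/ and viewed, at most 10 in all, crops included, and the job is handed in when it is done.

Besides the shell and the picture viewer there is one more tool, called after "Request:" as a command line: name --pt "numbers of a row" for each row, then --argument value for the rest. apply_moves: Moves the arm, as the interface text tells. Its arguments: {"type":"object","properties":{"rows":{"type":"array"},"fingers":{"type":"number"},"grip_force":{"type":"number"}},"required":["rows"]}

```bash
mkdir -p pics; python3 - <<'E'
from bench import sense, eyes, models
import cv2,numpy as np
s=sense();print(s['time'],s['tool_pos'],s['tcp_rot'])
for c in('top','side'):
    p,d=eyes.snapshot(c);cv2.imwrite(f'pics/{c}0.png',p[:,:,::-1]);np.savez(f'{c}0.npz',p=p,d=d)
    for n in('plunger_top','pin_top','pump'):
        for r in models.place_of(n,c):print(c,n,np.round(r['xyz']),round(r['confidence'],2))
E
```

```text
0.0 [ 159.83727287 -577.74787266  230.24703959] [-1.79894603e+02 -8.80074007e-03  1.54561543e+01]
top plunger_top [364. -98.  87.] 0.65
top plunger_top [ 232. -290.  186.] 0.61
top plunger_top [ 431. -348.    0.] 0.53
top plunger_top [ 494. -104.  130.] 0.49
top pin_top [ 612. -388.   -1.] 0.6
top pin_top [466. 346.   0.] 0.45
top pin_top [ 144. -399.   88.] 0.44
top pump [498. -65.  -4.] 0.89
top pump [ 199. -337.   -1.] 0.76
top pump [ 345. -100.   -4.] 0.74
side plunger_top [492. -99. 130.] 0.71
side plunger_top [367. -93.  87.] 0.58
side pin_top [ 148. -395.   88.] 0.58
side pump [494. -63.   1.] 0.84
side pump [ 346. -107.   -0.] 0.83
```

View pics/top0.png

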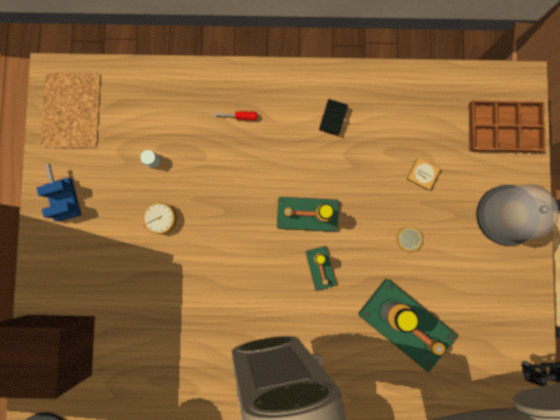

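View pics/side0.png

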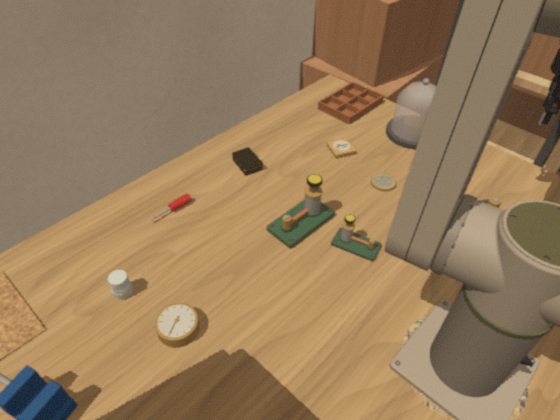

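The top view shows three green pumps: small at (320,268), middle at (308,214) with its cap at (326,212), and large at (408,325). The middle one is the target. Its pin is toward +y at about (288,212). The side view shows its cap at (315,180). I'll check the cap position with depth.

```bash
python3 - <<'E'
from bench import sense, eyes
import cv2,numpy as np
from scipy.spatial.transform import Rotation as Ro
for c,(u0,v0) in(('top',(326,212)),('side',(315,180))):
    z=np.load(c+'0.npz');p,d=z['p'],z['d'];k=eyes.get_calibration(c)
    hsv=cv2.cvtColor(p,cv2.COLOR_RGB2HSV)
    m=cv2.inRange(hsv,(24,170,100),(35,255,255));M=np.zeros_like(m);M[v0-12:v0+13,u0-12:u0+13]=1
    v,u=np.nonzero(m*M);D=d[v,u]
    K,R,t=map(np.array,(k['intrinsics'],k['R'],k['t']))
    X=(np.linalg.inv(K)@np.c_[u,v,np.ones(len(u))].T*D-t.reshape(3,1))
    X=R.T@X
    print(c,len(u),np.round((X.min(1)+X.max(1))/2),np.round(np.median(X,1)),np.round(np.ptp(X,axis=1)))
s=sense();T=Ro.from_euler('xyz',s['tcp_rot'],degrees=True)
print(T.inv().apply(np.array([493,-101,200])-s['tool_pos']))
E
```

```text
top 160 [ 490. -105.  130.] [ 490. -106.  130.] [36. 33. 12.]Traceback (most recent call last):
  File "<stdin>", line 12, in <module>
    return umr_minimum(a, axis, None, out, keepdims, initial, where)
ValueError: zero-size array to reduction operation minimum which has no identity
```

Request:
apply_moves --pt "44.5 -37 0 0 0 0" --pt "44.5 -37 0 0 0 0" --pt "44.5 -37 0 0 0 0" --pt "44.5 -37 0 0 0 0" --pt "44.5 -37 0 0 0 0" --fingers 0 --grip_force 30

```text
time: 1.02
tool_pos: [325.9, -339.2, 231.5]
tcp_rot: [180.0, -0.0, 15.4]
ft_force: [0.9, 0.7, 0.3]
finger_gap: -0.0
grip_force: 0.0
```

Request:
apply_moves --pt "44.5 -37 0 0 0 0" --pt "44.5 -37 0 0 0 0" --pt "44.5 -37 10 0 0 0" --pt "44.5 -37 20 0 0 0" --pt "44.5 -37 20 0 0 0"

```text
time: 1.65
tool_pos: [491.4, -101.4, 181.3]
tcp_rot: [179.9, -0.1, 15.5]
ft_force: [1.4, -0.5, -0.3]
finger_gap: -0.0
grip_force: 0.0
```

```bash
python3 - <<'E'
from bench import sense, eyes, models
import cv2,numpy as np
from scipy.spatial.transform import Rotation as Ro
s=sense();print(s)
p,d=eyes.snapshot('side');a=cv2.resize(p[80:280,200:440,::-1],None,fx=3.2,fy=3,interpolation=cv2.INTER_CUBIC)
cv2.imwrite('pics/c1.png',a)
for n in('plunger_top','pin_top'):
    for r in models.place_of(n,'side'):print(n,np.round(r['xyz']),round(r['confidence'],2))
T=Ro.from_euler('xyz',s['tcp_rot'],degrees=True)
print(T.inv().apply(np.array([491,-103,132])-s['tool_pos']))
E
```

```text
{'time': 1.65, 'joint_pos': array([-1.75131453e+01, -6.33285480e+00,  1.04417108e+02, -6.94899212e-03,
        8.18191852e+01,  5.70297368e+01]), 'qd': array([ 52.43755512,  32.4357798 , -12.18318137,  -0.10972182,
       -20.35320913,  52.33064724]), 'joint_efforts': array([ -4.3169108 , -47.69136786, -46.76826954,   0.23561108,
         1.17618062,  -1.87091623]), 'tool_pos': array([ 491.39728068, -101.418271  ,  181.3362245 ]), 'tcp_rot': array([ 1.79941679e+02, -7.72669140e-02,  1.54581402e+01]), 'ft_force': array([ 1.41790275, -0.54462882, -0.27009901]), 'wrist_torque': array([-0.01684733, -0.01287455,  0.02062958]), 'grip_force': 0.0, 'finger_gap': -0.022022007741931224}
plunger_top [ 228. -293.  187.] 0.73
plunger_top [369. -94.  85.] 0.68
plunger_top [490. -99. 131.] 0.45
[-0.87102644  1.36840279 49.33651319]
```

View pics/c1.png

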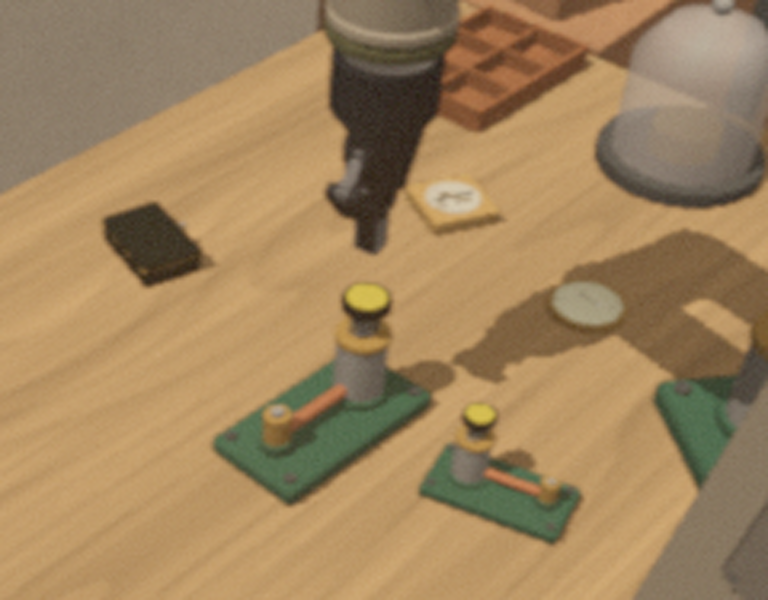

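The fingertips at (370,245) in the crop hang above the cap at (367,298), and the pin is still down in the gland at (278,412). I'll descend and start the first press.

Request:
apply_moves --pt "0 0 30 0 0 0" --pt "0 0 15 0 0 0" --pt "0 0 8 0 0 0" --pt "0 0 8 0 0 0" --pt "0 0 8 0 0 0"

```text
time: 2.42
tool_pos: [490.2, -103.9, 113.5]
tcp_rot: [180.0, 0.0, 15.4]
ft_force: [-6.2, 0.4, 11.1]
finger_gap: -0.2
grip_force: 5.3
```

Request:
apply_moves --pt "0 0 2 0 0 0" --pt "0 0 1 0 0 0" --pt "0 0 0 0 0 0" --pt "0 0 0 0 0 0" --pt "0 0 0 0 0 0"

```text
time: 3.05
tool_pos: [490.2, -103.9, 111.0]
tcp_rot: [180.0, -0.0, 15.4]
ft_force: [-8.3, 0.8, 10.6]
finger_gap: -0.0
grip_force: 5.4
```

Request:
apply_moves --pt "0 0 2 0 0 0" --pt "0 0 1 0 0 0" --pt "0 0 0 0 0 0" --pt "0 0 0 0 0 0" --pt "0 0 0 0 0 0"

```text
time: 3.68
tool_pos: [490.5, -104.0, 109.9]
tcp_rot: [179.9, -0.0, 15.4]
ft_force: [-15.0, 2.7, 25.2]
finger_gap: -0.5
grip_force: 12.9
```

Request:
apply_moves --pt "0 0 -10 0 0 0" --pt "0 0 -12 0 0 0" --pt "0 0 -6 0 0 0" --pt "0 0 0 0 0 0" --pt "0 0 0 0 0 0"

```text
time: 4.3
tool_pos: [490.0, -103.0, 133.7]
tcp_rot: [-180.0, 0.0, 15.5]
ft_force: [0.9, 0.5, 0.2]
finger_gap: -0.1
grip_force: 0.0
```

```bash
cat >chk.py <<'E'
from bench import sense, eyes, models
import cv2,numpy as np,sys
s=sense();print(s['time'],s['tool_pos'],s['ft_force'])
k=eyes.get_calibration('side')
p,d=eyes.snapshot('side')
cv2.imwrite(sys.argv[1],cv2.resize(p[150:260,250:400,::-1],None,fx=5,fy=5,interpolation=cv2.INTER_CUBIC))
for n in('plunger_top','pin_top','pump'):
    for r in models.place_of(n,'side'):print(n,np.round(r['xyz']),round(r['confidence'],2))
E
python3 chk.py pics/c2.png
```

```text
4.3 [ 489.98074704 -102.97777318  133.74779062] [0.91058719 0.49209524 0.15237271]
plunger_top [366. -94.  85.] 0.67
plunger_top [ 230. -293.  185.] 0.66
pump [ 344. -103.    3.] 0.77
pump [640. 377.  -0.] 0.4
```

View pics/c2.png

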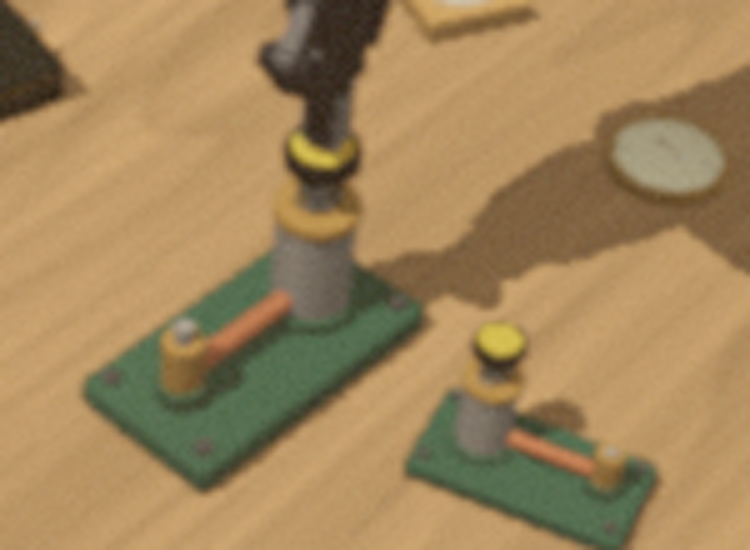

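Pin is already higher at (185,330) in the crop and the plunger is back up. Continuing the strokes, with a small sideways offset against the drag.

Request:
apply_moves --pt "-0.5 0 12 0 0 0" --pt "-0.5 0 12 0 0 0" --pt "0 0 4 0 0 0" --pt "0 0 0 0 0 0" --pt "0 0 0 0 0 0"

```text
time: 5.12
tool_pos: [491.2, -103.5, 109.8]
tcp_rot: [179.9, -0.2, 15.5]
ft_force: [-8.7, 4.4, 29.6]
finger_gap: 0.1
grip_force: 14.7
```

Request:
apply_moves --pt "0 0 -10 0 0 0" --pt "0.5 0 -12 0 0 0" --pt "0.5 0 -6 0 0 0" --pt "0 0 0 0 0 0" --pt "0 0 0 0 0 0"

```text
time: 5.75
tool_pos: [489.4, -102.9, 133.2]
tcp_rot: [-179.9, 0.1, 15.5]
ft_force: [-0.3, 0.2, 0.2]
finger_gap: -0.1
grip_force: 0.0
```

Request:
apply_moves --pt "-1 0 12 0 0 0" --pt "-0.5 0 12 0 0 0" --pt "0 0 3.5 0 0 0" --pt "0 0 0 0 0 0" --pt "0 0 0 0 0 0"

```text
time: 6.38
tool_pos: [490.5, -103.5, 109.9]
tcp_rot: [179.9, -0.2, 15.5]
ft_force: [-7.5, 4.8, 28.3]
finger_gap: 0.3
grip_force: 14.2
```

Request:
apply_moves --pt "0 0 -9.5 0 0 0" --pt "0.5 0 -12 0 0 0" --pt "1 0 -6 0 0 0" --pt "0 0 0 0 0 0" --pt "0 0 0 0 0 0"

```text
time: 7.0
tool_pos: [489.4, -102.9, 133.1]
tcp_rot: [-179.9, 0.1, 15.5]
ft_force: [-0.2, 0.1, 0.0]
finger_gap: 0.1
grip_force: 0.0
```

Request:
apply_moves --pt "-1 0 12 0 0 0" --pt "-0.5 0 12 0 0 0" --pt "0 0 3.5 0 0 0" --pt "0 0 0 0 0 0" --pt "0 0 0 0 0 0"

```text
time: 7.62
tool_pos: [490.4, -103.5, 109.8]
tcp_rot: [179.9, -0.2, 15.5]
ft_force: [-8.3, 5.1, 27.6]
finger_gap: 0.2
grip_force: 14.2
```

Request:
apply_moves --pt "0 0 -9.5 0 0 0" --pt "0.5 0 -12 0 0 0" --pt "1 0 -6 0 0 0" --pt "0 0 0 0 0 0" --pt "0 0 0 0 0 0"

```text
time: 8.25
tool_pos: [489.4, -102.9, 133.1]
tcp_rot: [-179.9, 0.1, 15.5]
ft_force: [-0.4, 0.9, -0.3]
finger_gap: 0.1
grip_force: 0.0
```

Request:
apply_moves --pt "-1 0 12 0 0 0" --pt "-0.5 0 12 0 0 0" --pt "0 0 3.5 0 0 0" --pt "0 0 0 0 0 0" --pt "0 0 0 0 0 0"

```text
time: 8.88
tool_pos: [490.4, -103.5, 109.8]
tcp_rot: [179.9, -0.2, 15.5]
ft_force: [-7.8, 4.8, 28.9]
finger_gap: -0.2
grip_force: 14.7
```

Request:
apply_moves --pt "0 0 -9.5 0 0 0" --pt "0.5 0 -12 0 0 0" --pt "1 0 -6 0 0 0" --pt "0 0 0 0 0 0" --pt "0 0 0 0 0 0"

```text
time: 9.5
tool_pos: [489.4, -102.9, 133.0]
tcp_rot: [-179.9, 0.1, 15.5]
ft_force: [-0.1, 0.3, -0.2]
finger_gap: 0.1
grip_force: 0.0
```

```bash
python3 chk.py pics/c3.png
```

```text
9.5 [ 489.37899912 -102.88574083  133.0456606 ] [-0.1370567   0.31538519 -0.19167233]
plunger_top [492. -98. 129.] 0.72
plunger_top [368. -94.  88.] 0.65
plunger_top [ 232. -293.  188.] 0.6
pin_top [493. -12.  89.] 0.36
pump [ 344. -102.    2.] 0.93
pump [495. -66.  -2.] 0.9
pump [494.  -9.  88.] 0.49
```

View pics/c3.png

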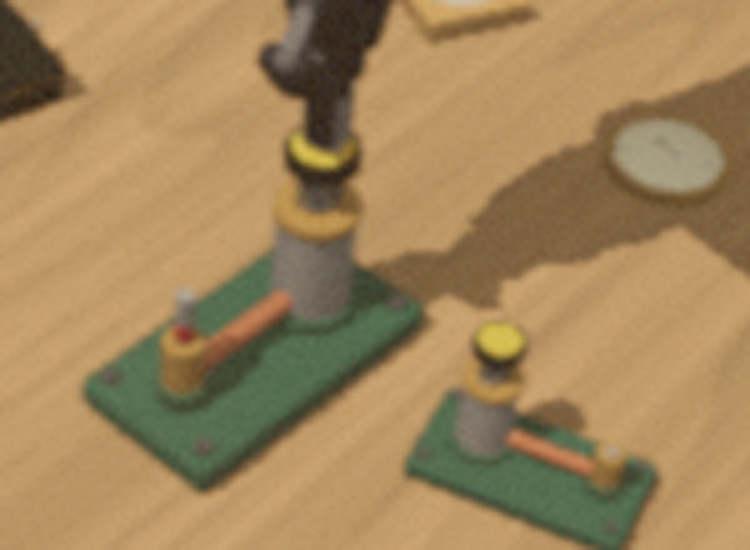

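The pin stands higher and the red band is partly out at (183,330). The pump has not moved. Three more full strokes, then retreat.

Request:
apply_moves --pt "-1 0 12 0 0 0" --pt "-0.5 0 12 0 0 0" --pt "0 0 3.5 0 0 0" --pt "0 0 0 0 0 0" --pt "0 0 0 0 0 0"

```text
time: 10.32
tool_pos: [490.8, -103.6, 109.9]
tcp_rot: [179.9, -0.2, 15.5]
ft_force: [-6.6, 4.0, 25.6]
finger_gap: 0.0
grip_force: 12.7
```

Request:
apply_moves --pt "0 0 -9.5 0 0 0" --pt "0.5 0 -12 0 0 0" --pt "1 0 -6 0 0 0" --pt "0 0 0 0 0 0" --pt "0 0 0 0 0 0"

```text
time: 10.95
tool_pos: [489.4, -102.9, 133.1]
tcp_rot: [-179.9, 0.1, 15.5]
ft_force: [0.8, 0.5, 0.2]
finger_gap: 0.2
grip_force: 0.0
```

Request:
apply_moves --pt "-1 0 12 0 0 0" --pt "-0.5 0 12 0 0 0" --pt "0 0 3.5 0 0 0" --pt "0 0 0 0 0 0" --pt "0 0 0 0 0 0"

```text
time: 11.58
tool_pos: [490.4, -103.5, 109.9]
tcp_rot: [179.9, -0.2, 15.5]
ft_force: [-8.4, 5.3, 29.4]
finger_gap: -0.1
grip_force: 14.7
```

Request:
apply_moves --pt "0 0 -9.5 0 0 0" --pt "0.5 0 -12 0 0 0" --pt "1 0 -6 0 0 0" --pt "0 0 0 0 0 0" --pt "0 0 0 0 0 0"

```text
time: 12.2
tool_pos: [489.4, -102.9, 133.1]
tcp_rot: [-179.9, 0.1, 15.5]
ft_force: [0.7, 0.8, 0.5]
finger_gap: 0.0
grip_force: 0.0
```

Request:
apply_moves --pt "-1 0 12 0 0 0" --pt "-0.5 0 12 0 0 0" --pt "0 0 3.5 0 0 0" --pt "0 0 0 0 0 0" --pt "0 0 0 0 0 0"

```text
time: 12.82
tool_pos: [490.4, -103.5, 109.8]
tcp_rot: [179.9, -0.2, 15.5]
ft_force: [-8.3, 4.8, 29.3]
finger_gap: -0.1
grip_force: 14.7
```

Request:
apply_moves --pt "0 0 -9.5 0 0 0" --pt "0.5 0 -12 0 0 0" --pt "1 0 -16 0 0 0" --pt "0 0 -20 0 0 0" --pt "0 0 -20 0 0 0"

```text
time: 13.45
tool_pos: [489.4, -103.0, 184.1]
tcp_rot: [-179.9, 0.1, 15.5]
ft_force: [0.7, -0.2, -0.9]
finger_gap: -0.1
grip_force: 0.0
```

```bash
python3 chk.py pics/c4.png
```

```text
13.45 [ 489.40589445 -102.9724578   184.08328311] [ 0.65825861 -0.20461074 -0.90703532]
plunger_top [495. -98. 130.] 0.68
plunger_top [ 227. -292.  184.] 0.64
plunger_top [369. -97.  87.] 0.54
plunger_top [492. -15.  89.] 0.37
pin_top [492. -10.  92.] 0.49
pump [ 343. -104.    3.] 0.67
pump [495. -64.  -0.] 0.66
pump [ 768. -128.    1.] 0.22
```

View pics/c4.png

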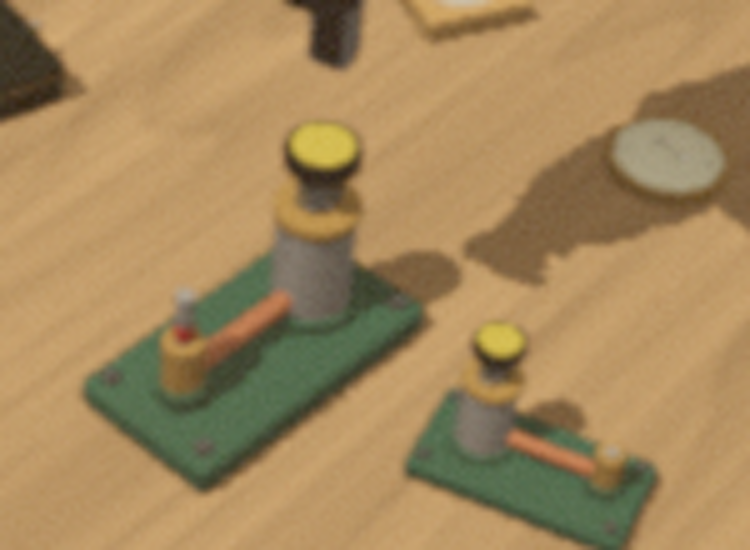

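```bash
python3 - <<'E'
from bench import eyes
import cv2,numpy as np
k=eyes.get_calibration('side');K,R,t=map(np.array,(k['intrinsics'],k['R'],k['t']))
P=np.mean([eyes.snapshot('side')[0].astype(float) for _ in range(12)],0)
pr=lambda X:(lambda q:q[:2]/q[2])(K@(R@np.array(X)+t.ravel()))
for z in(60,63,73,92):print(z,pr([494,-9,z]).round(1))
a=cv2.resize(P[200:235,270:305,::-1].clip(0,255).astype(np.uint8),None,fx=16,fy=16,interpolation=cv2.INTER_NEAREST)
cv2.imwrite('pics/c5.png',a)
for v in range(205,226):print(v,P[v,285:289].round().astype(int).tolist())
E
```

```text
60 [286.4 217.9]
63 [286.4 217. ]
73 [286.5 214.2]
92 [286.7 208.6]
205 [[195, 157, 107], [194, 157, 107], [194, 156, 106], [194, 156, 106]]
206 [[193, 155, 107], [191, 155, 107], [192, 156, 108], [194, 157, 108]]
207 [[188, 156, 115], [185, 158, 124], [187, 159, 122], [191, 159, 117]]
208 [[184, 159, 128], [178, 162, 141], [179, 163, 141], [182, 159, 131]]
209 [[174, 153, 128], [170, 158, 142], [171, 159, 143], [166, 149, 128]]
210 [[160, 138, 113], [147, 135, 119], [141, 130, 116], [129, 120, 102]]
211 [[155, 132, 105], [130, 118, 102], [116, 107, 94], [103, 102, 83]]
212 [[148, 127, 102], [126, 114, 98], [112, 103, 90], [99, 99, 81]]
213 [[130, 118, 97], [122, 111, 97], [110, 101, 88], [98, 100, 81]]
214 [[127, 106, 88], [123, 105, 91], [110, 96, 83], [101, 94, 75]]
215 [[150, 92, 71], [136, 86, 74], [120, 82, 69], [110, 83, 62]]
216 [[160, 83, 55], [144, 63, 50], [128, 60, 46], [120, 71, 48]]
217 [[157, 89, 58], [143, 58, 43], [129, 57, 41], [128, 76, 45]]
218 [[161, 113, 71], [147, 91, 61], [141, 91, 59], [153, 111, 64]]
219 [[178, 139, 82], [173, 133, 79], [174, 133, 77], [179, 139, 78]]
220 [[180, 140, 78], [180, 140, 79], [180, 140, 78], [175, 136, 74]]
221 [[154, 117, 64], [152, 116, 64], [149, 113, 62], [141, 106, 57]]
222 [[137, 104, 56], [131, 99, 54], [127, 94, 52], [119, 89, 48]]
223 [[136, 103, 56], [130, 98, 53], [124, 93, 52], [117, 88, 48]]
224 [[134, 102, 55], [129, 97, 52], [123, 93, 51], [114, 86, 45]]
225 [[135, 102, 55], [129, 97, 53], [121, 90, 48], [116, 88, 49]]
```

View pics/c5.png

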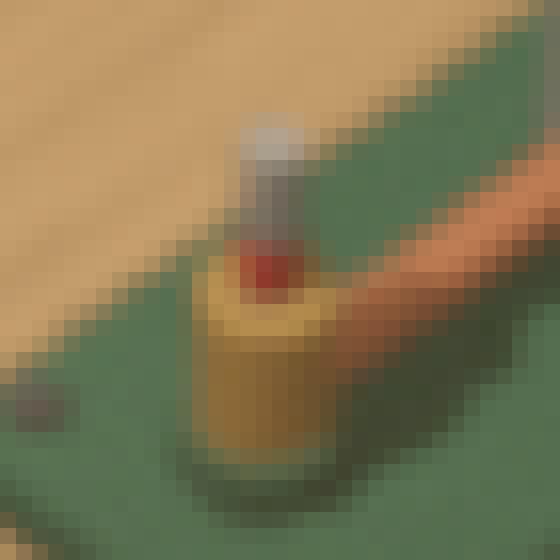

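The crop shows steel, then the red band at rows 215–218, then the brass. It is too close to tell 27 mm from 30 mm, so I'll measure against geometry and the top camera's depth.

```bash
python3 - <<'E'
from bench import eyes
import cv2,numpy as np
k=eyes.get_calibration('side');K,R,t=map(np.array,(k['intrinsics'],k['R'],k['t']));t=t.ravel()
c=-R.T@t;dh=(c-np.array([494,-9,60]));dh[2]=0;dh/=np.linalg.norm(dh)
pr=lambda X:(lambda q:q[:2]/q[2])(K@(R@np.array(X)+t))
f=lambda r,z:pr(np.array([494,-9,z])+r*dh)[1].round(2)
print('rim front',f(11,60),'back',f(-11,60),'base front',f(11,20))
for h in(24,27,30):print(h,'back',f(-5,62+h),'front',f(5,62+h),'band',f(5,43+h),f(5,33+h),'base',f(5,60))
sn=[eyes.snapshot('top') for _ in range(10)]
k=eyes.get_calibration('top');K,R,t=map(np.array,(k['intrinsics'],k['R'],k['t']));t=t.ravel()
u,v=np.round(pr([494,-9,90])).astype(int);print(u,v)
D=np.median([s[1] for s in sn],0)
Z=np.zeros((11,13))
for i in range(11):
  for j in range(13):
    a,b=u-6+j,v-5+i
    Z[i,j]=(R.T@(np.linalg.inv(K)@[a,b,1]*D[b,a]-t))[2]
print(Z.round().astype(int))
# pictures before/after: row profiles at pin column
for n in('c2','c3','c4'):
    g=cv2.imread(f'pics/{n}.png').astype(float)
    print(n,g[275:350:4,176:192].mean(1).round().astype(int)[:,1:].tolist())
E
```

```text
rim front 221.1 back 214.68 base front 232.13
24 back 208.93 front 211.84 band 217.34 220.18 base 219.33
27 back 208.04 front 210.96 band 216.48 219.33 base 219.33
30 back 207.16 front 210.08 band 215.62 218.48 base 219.33
287 210
[[19 21 20 21 19 22 19 18 21 20 20 19 20]
 [20 18 18 21 19 21 20 18 19 19 21 20 20]
 [23 19 19 19 20 19 17 19 21 19 20 20 19]
 [19 20 20 20 20 20 59 60 60 31 21 20 20]
 [18 19 19 19 31 60 59 92 61 60 59 20 21]
 [19 21 20 31 60 59 91 91 90 90 59 33 20]
 [19 20 19 32 61 57 91 90 91 91 59 59 39]
 [20 19 18 31 61 60 89 89 91 72 60 60 42]
 [18 19 20 34 59 61 63 77 70 60 60 51 41]
 [21 21 21 30 59 60 60 59 60 61 59 40 39]
 [20 21 20 30 32 60 60 59 60 60 39 30 20]]
c2 [[157, 195], [157, 194], [156, 194], [157, 194], [158, 196], [157, 195], [154, 191], [147, 180], [137, 161], [127, 136], [124, 121], [138, 136], [155, 162], [157, 168], [142, 155], [123, 136], [115, 133], [124, 151], [140, 175]]
c3 [[157, 195], [156, 194], [156, 192], [158, 187], [162, 182], [162, 177], [148, 163], [128, 142], [117, 130], [112, 125], [109, 118], [107, 116], [100, 121], [87, 133], [70, 137], [62, 137], [76, 142], [106, 156], [133, 175]]
c4 [[156, 194], [156, 194], [156, 192], [158, 187], [161, 182], [161, 176], [148, 162], [128, 142], [115, 128], [111, 124], [110, 120], [106, 116], [96, 118], [85, 130], [71, 139], [62, 139], [76, 141], [109, 155], [135, 175]]
```

Request:
apply_moves --pt "0 0 30 0 0 0" --pt "-1 0 22 0 0 0" --pt "-1 -0.5 14 0 0 0" --pt "0 -0.5 11 0 0 0" --pt "0 0 2 0 0 0"

```text
time: 15.38
tool_pos: [489.3, -103.4, 109.7]
tcp_rot: [179.9, -0.1, 15.5]
ft_force: [-19.1, 3.6, 43.4]
finger_gap: 0.2
grip_force: 21.6
```

Request:
apply_moves --pt "0 0 0 0 0 0" --pt "0 0 0 0 0 0" --pt "0 0 0 0 0 0" --pt "0 0 0 0 0 0" --pt "0 0 0 0 0 0"

```text
time: 16.0
tool_pos: [489.2, -103.3, 109.8]
tcp_rot: [179.9, -0.1, 15.5]
ft_force: [-15.5, 3.8, 33.9]
finger_gap: -0.1
grip_force: 16.4
```

Request:
apply_moves --pt "0 0 -9 0 0 0" --pt "0 0 -14 0 0 0" --pt "0 0 -16 0 0 0" --pt "0 0 -20 0 0 0" --pt "0 0 -20 0 0 0"

```text
time: 16.62
tool_pos: [487.7, -102.5, 185.0]
tcp_rot: [-180.0, 0.0, 15.5]
ft_force: [-0.5, 0.4, -0.7]
finger_gap: -0.1
grip_force: 0.0
```

```bash
python3 - <<'E'
from bench import eyes,sense,models
import numpy as np
S=[eyes.snapshot('side') for _ in range(12)]
P=np.mean([s[0].astype(float) for s in S],0)
for v in range(207,222):print(v,P[v,286:288].round().astype(int).tolist())
sn=np.median([eyes.snapshot('top')[1] for _ in range(12)],0)
k=eyes.get_calibration('top');K,R,t=map(np.array,(k['intrinsics'],k['R'],k['t']));t=t.ravel()
z=lambda a,b:(R.T@(np.linalg.inv(K)@[a,b,1]*sn[b,a]-t))[2]
print('pin',[round(z(a,b),1) for a in(287,288,289) for b in(210,211)],'gland',[round(z(a,b),1) for a,b in((285,209),(285,211),(286,214),(287,214),(288,214),(291,211))])
print('cap',[round(z(a,b),1) for a in range(325,329) for b in(211,213)])
print(sense()['time'],sense()['tool_pos'])
for n in('plunger_top','pump'):
    for r in models.place_of(n,'side'):print(n,np.round(r['xyz']),round(r['confidence'],2))
E
```

```text
207 [[185, 158, 123], [187, 158, 123]]
208 [[178, 162, 141], [180, 162, 142]]
209 [[171, 159, 142], [170, 158, 141]]
210 [[148, 136, 120], [140, 129, 115]]
211 [[131, 118, 103], [117, 108, 94]]
212 [[126, 114, 98], [112, 102, 89]]
213 [[121, 111, 97], [108, 100, 86]]
214 [[123, 104, 92], [112, 98, 84]]
215 [[137, 87, 74], [120, 83, 70]]
216 [[145, 63, 50], [128, 61, 47]]
217 [[142, 58, 45], [129, 55, 39]]
218 [[147, 90, 61], [141, 92, 60]]
219 [[172, 132, 79], [173, 133, 77]]
220 [[180, 141, 80], [180, 140, 78]]
221 [[152, 116, 63], [149, 113, 62]]
pin [np.float64(91.7), np.float64(90.8), np.float64(91.0), np.float64(91.4), np.float64(88.9), np.float64(91.3)] gland [np.float64(30.8), np.float64(58.9), np.float64(58.6), np.float64(60.7), np.float64(59.8), np.float64(59.0)]
cap [np.float64(560.2), np.float64(447.8), np.float64(561.3), np.float64(551.3), np.float64(563.0), np.float64(554.0), np.float64(564.0), np.float64(555.2)]
17.825 [ 488.03398524 -102.64845952  184.3222428 ]
plunger_top [490. -99. 129.] 0.63
plunger_top [ 231. -291.  187.] 0.59
plunger_top [367. -92.  85.] 0.53
plunger_top [767. 147.  -1.] 0.24
pump [ 344. -103.    2.] 0.91
pump [494. -63.  -2.] 0.58
```

The pin no longer moves with a full stroke, and its top is about 91.5–92 mm up, which is its end stop. The plunger is up, the pump has not moved, and the arm is clear, so I'm handing in.

```bash
python3 -c "
from bench import job
print(job.hand_in())"
```

```text
the job is handed in; nothing more can be done
None
```

I primed the middle-sized green pump with nine full strokes and handed the job in. The pin tip measures about 91–92 mm up, close to the 92 mm of fully out, and the last four strokes moved it no further. The cameras are too coarse to show the bare steel sliver below the red band directly. The plunger is back up, the pump has not visibly moved, and the arm is clear of it.

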